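# Face up the last tea carton and hold the shelf pusher back for reloading

## Task

The last carton of tea has fallen out of the spring-pusher lane: stand it upright on one of its short thin edges in the empty bay at the front of the lane, close behind the clear front lip with its broad face square to the front, and let go of it. Then take the pusher by its black pull tab, draw it back against its spring until its yellow pointer is at the red clip, and finish while still holding it there, so that I can load new cartons; the carton stays standing by itself and the jars and the tin are left where they are.

Things in the scene. Friction and masses are not known exactly. Their poses are not given: they have to be found in the camera images.
- carton: Tea carton, green with a white and yellow band, 112 x 60 x 32 mm, about 110 g, stiff. Starts lying flat on the counter. Origin at its centre; x along the 112 mm length, y along the 60 mm width, z along the 32 mm thickness. Either short (60 x 32 mm) edge may be the foot; standing so, it is 112 mm tall with its x axis vertical.
- lane: Fixed spring-pusher display lane, a straight channel 336 x 88 mm, x = -215 to +121 mm. Origin on the counter on its centre line, under the pull tab at rest; x towards its front (shopper side), y left, z up. White floor, top at 4 mm. Inside width 80 mm; clear side walls, tops at 50 mm. Front face of the resting paddle at x = +35 mm; the bay from there to the lip is 80 mm long.
- lip (a point): Middle of the inner face of the clear front lip (lane x = +115 mm), at the height of the lane's floor, 4 mm above the counter. The lip's top is 40 mm above the counter.
- pusher (a joint): Travel of the pusher, m: 0 = at rest (front), grows as it is drawn to the rear (the lane's -x), end stop at 0.135. A spring pulls it forward with about 4 N at rest and 5 N at the mark; it returns when let go.
- pull_tab (a point): Centre of the top of the pusher's black pull tab: an upright tab 12 mm thick along the lane and 32 mm wide across it, with a bead 16 x 36 mm and 8 mm high at the top; top 105 mm above the counter. It stands 32 mm behind the grey paddle (62 mm wide, top 73 mm above the counter), both being one rigid piece that slides along the lane.
- pointer (a point): Tip of the pusher's yellow pointer, which reaches over the left rail of the lane; level with the middle of the pull tab along the lane.
- load_mark: Red clip, 12 mm long along the lane, on the lane's left rail, 65 to 105 mm behind the resting pointer. Origin at its middle; its x axis is the lane's x axis.
- jar_pasta: Bystander: tall clip-top glass jar of pasta with a wooden lid, 90 mm diameter, 150 mm tall. Origin at the centre of its underside.
- jar_beans: Bystander: short clip-top glass jar of beans, 84 mm diameter, 105 mm tall. Origin at the centre of its underside.
- tea_tin: Bystander: round blue tea tin with a brass band, 72 mm diameter, 93 mm tall. Origin at the centre of its underside.
Mind the look-alikes: they are no part of the job. There is more than one size of the carton; the one meant has the size given above.

How it is judged:
On the way:
1. The carton stands upright on a short edge in the lane's front bay, released ((angle between carton's own x axis and vertical below 0.1 rad or angle between carton's own x axis and vertical above 3.04 rad) and x of carton in the frame of lane between 0.08 and 0.105 m and y of carton in the frame of lane between -0.02 and 0.02 m and z of carton in the frame of lane between 0.055 and 0.065 m and angle between the z axis of carton and the x axis of lane, either way round below 0.2 rad and contact force between each of the arm, the fingers and carton below 0.1 N and linear speed of carton below 0.03 m/s), for 0.3 s.
At the end, for the whole second after the job is handed in: Fingers hold the pusher still (over 2 N), pointer within 6 mm of the clip's middle; the carton stands free on a short edge on the lane floor, within 6 degrees of upright and 0.2 rad of square, its front at most 19 mm behind the lip, touching neither arm nor pusher (all of step 1 and x of pointer in the frame of load_mark between -0.006 and 0.006 m and velocity of joint pusher between -0.01 and 0.01 m/s and contact force between the fingers and pusher above 2 N and contact force between carton and pusher below 0.1 N); the arm keeps its last pose, push and grip.
It fails at once if The tall pasta jar is moved more than 25 mm or tipped (distance of jar_pasta from where it was at the start of the episode above 0.025 m or angle between jar_pasta's own z axis and vertical above 0.3 rad).
It fails at once if The short bean jar is moved more than 25 mm or tipped (distance of jar_beans from where it was at the start of the episode above 0.025 m or angle between jar_beans's own z axis and vertical above 0.3 rad).
It fails at once if The blue tea tin is moved more than 25 mm or tipped (distance of tea_tin from where it was at the start of the episode above 0.025 m or angle between tea_tin's own z axis and vertical above 0.3 rad).
It also fails if it takes over 54 s, if anything falls off the work surface, if the arm or the gripper's body presses on something with over 40 N, if the wrist force passes 120 N, or if a joint passes its speed limit or range.

## Robot

A 6-joint arm with a two-finger parallel gripper is mounted at the origin on the work surface. World frame = base frame: x ahead of the robot, y to its left, z up, the work surface at z = 0. Lengths are in m, angles in rad, forces in N, time in s.
With the tool pointing down it reaches from about 0.275 to 0.875 m from the base axis. Payload 12.5 kg.
Tool frame: the origin (TCP) lies midway between the tips of the shut fingers; the grasp point (between the pads) lies 19 mm behind it (bot.hold_point_z is the z of the grasp point in the tool frame, in m); z points along the fingers, y is the line along which they close (so a half turn about z gives the same grasp; the last joint's range is limited). The gripper opens to 85 mm and grips with 20 to 120 N. Pads are 22 mm wide; open, the fingers measure 114 mm over their backs; the gripper's body (76 mm by 85 mm) begins 54 mm behind the grasp point. The pads swing forward as they close: fully open they stand 13 mm farther back than shut.
Start: joints at [1.175, 0.351, 1.652, -0, 1.139, -0.085], TCP at [0.168, 0.524, 0.231] pointing down, gripper open.
Joint ranges: [-2.75, 2.75], [-0.79, 2.1], [0.01, 2.65], [-1.57, 4.71], [0.07, 3.14], [-2.87, 2.87]. Speed limits (rad/s): [2.22, 2.22, 2.79, 3.14, 3.14, 3.14].

## Interface

Orientations are given as a unit quaternion [x, y, z, w].
In Python, from cell import bot gives the robot as it stands. Calls block until the motion is done:
- bot.move_pose(position, orientation): joint-space move of the TCP to a pose.
- bot.move_straight(position, frame=None, rate=0.15, f_stop=None): straight line of the TCP; frame=None keeps the orientation; rate is the mean speed in m/s. With f_stop (N) it stops when the force on the tool has changed by that much, and returns True; else False.
- bot.move_joints(angles): joint-space move.
- bot.grip(opening, grip_force=None): finger opening in m; grip_force is the grip in N (None keeps the last); returns when the fingers have stopped.
- bot.dwell(seconds).
- bot.ik(position, orientation): joint angles nearest the present ones, or None.
- bot.camera(name): name is "scene" or "top" or "wrist"; returns a dict with "frame" (420x560x3 uint8, red, green, blue), "mtx" (3x3 intrinsics, pixels), "view" (4x4, takes a point from world to camera coordinates). Camera axes: x right, y down, z forward; pixel columns grow to the right and rows downward; lengths in m; the calibration is good to about 2 mm. A picture is of the moment at which its call begins. There is no depth.
A pose or a line that the arm cannot do raises bot.Unreachable and nothing moves.
- bot.close_job(): hands the job in; it is judged then, once.
Readings, each from a call of its own:
- bot.read_time_s(): time.
- bot.read_qpos(): joint angles.
- bot.read_joint_vel(): joint speeds.
- bot.read_joint_torque(): joint torques, N m.
- bot.read_ee_pos(): TCP position.
- bot.read_ee_rot(): TCP orientation.
- bot.read_ft_force(): force on the tool from outside, world axes, zero at the start.
- bot.read_ft_torque(): the same for the moment, N m.
- bot.read_grip_width(): finger opening in m.
- bot.read_finger_force(): force on a finger pad.
Only numpy, scipy, OpenCV 4.12 (cv2) and the standard library are available. Lean on these libraries where they do the work, as an engineer would, in place of code of your own. Each camera call takes 0.05 s, during which the arm holds its last target. There are 200 camera calls.

## Working session

There is one attempt and no reset: what is moved stays moved. The work goes in short steps, each a Python script; the robot and the scene stay as the last script left them, time stands still between calls to the robot, and variables do not carry over. Pictures are saved under pics/ and viewed, at most 10 in all, crops included, and the job is handed in when it is done.

```bash
ls; mkdir -p pics
python3 - <<'E'
from cell import bot
import cv2
for n in("scene","top"):
    c=bot.camera(n); cv2.imwrite(f"pics/{n}0.png",c["frame"][:,:,::-1]); print(n,c["mtx"].round(1).tolist(),c["view"].round(4).tolist())
E
```

```text
pics
scene [[407.1, 0.0, 272.8], [0.0, 407.1, 209.6], [0.0, 0.0, 1.0]] [[-0.378, 0.9258, 0.0072, 0.2179], [0.7505, 0.311, -0.5831, -0.3151], [-0.542, -0.215, -0.8124, 1.3323], [0.0, 0.0, 0.0, 1.0]]
top [[418.8, 0.0, 279.8], [0.0, 418.8, 208.9], [0.0, 0.0, 1.0]] [[-0.0156, -0.9999, -0.0054, -0.017], [-0.9777, 0.0164, -0.2095, 0.533], [0.2096, 0.002, -0.9778, 1.2843], [0.0, 0.0, 0.0, 1.0]]
```

View pics/top0.png

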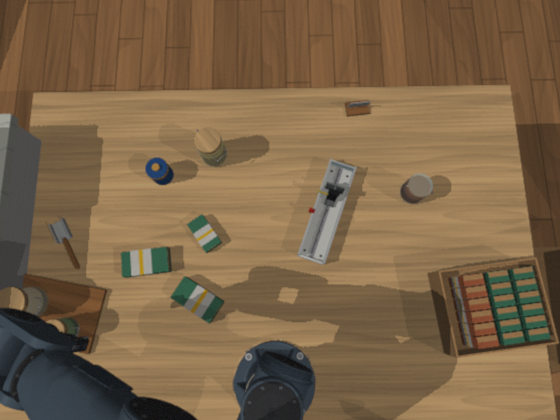

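View pics/scene0.png

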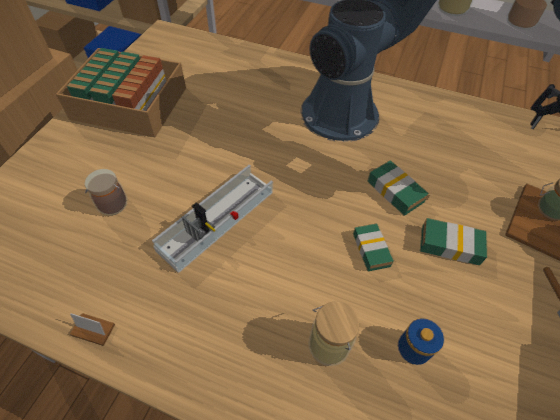

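Carton candidates in the top view are the small one at (204,233), (146,262) and (198,299). The lane runs from the rear at (315,260) to the front at (342,163), with the clip near (311,210) and the tab near (333,193). Next I'll take close crops.

```bash
cat > h.py <<'E'
from cell import bot
import numpy as np, cv2
from scipy.spatial.transform import Rotation as R
def ray(c,px,z):
    K,V=np.array(c["mtx"]),np.array(c["view"]); r=V[:3,:3]; t=V[:3,3]
    o=-r.T@t; d=r.T@np.linalg.solve(K,[px[0],px[1],1]); return o+d*(z-o[2])/d[2]
def proj(c,p):
    K,V=np.array(c["mtx"]),np.array(c["view"]); q=K@(V[:3,:3]@np.asarray(p,float)+V[:3,3]); return q[:2]/q[2]
def quat(zax,yax):
    z=np.array(zax,float);z/=np.linalg.norm(z);y=np.array(yax,float);y-=z*(y@z);y/=np.linalg.norm(y)
    return R.from_matrix(np.c_[np.cross(y,z),y,z]).as_quat()
E
python3 - <<'E'
from h import *
a=cv2.imread("pics/top0.png")
k=lambda x0,y0,w,h:cv2.resize(a[y0:y0+h,x0:x0+w],None,fx=4,fy=4,interpolation=cv2.INTER_CUBIC)
cv2.imwrite("pics/crop1.png",np.hstack([k(112,200,118,130),k(290,145,80,130)]))
E
```

```text
(no output)
```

View pics/crop1.png

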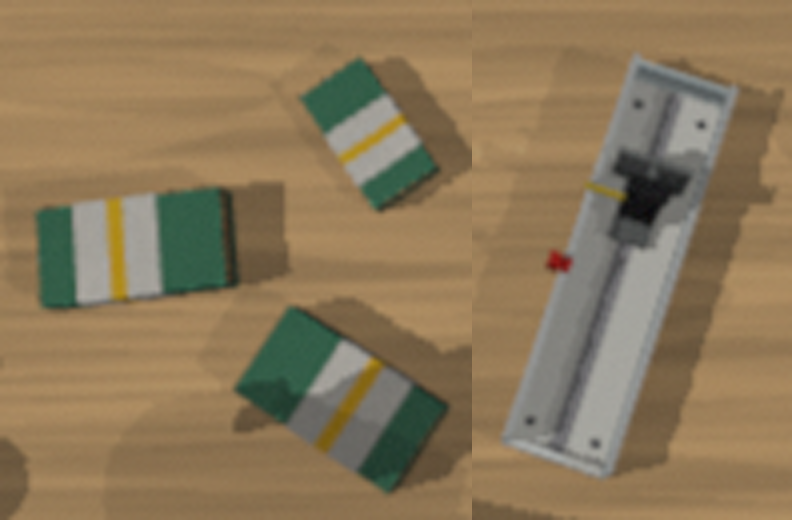

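Run:
```python
from h import *
c=bot.camera("top")
for n,q in dict(S=[(301,97),(362,58),(439,170),(378,210)],A=[(37,211),(228,188),(236,285),(44,307)],B=[(292,307),(447,406),(390,492),(235,388)]).items():
  for z in(.032,.05):
    w=np.array([ray(c,(112+x/4,200+y/4),z) for x,y in q]); e=np.roll(w,-1,0)-w
    print(n,z,(np.linalg.norm(e,axis=1)*1000).round(),w.mean(0).round(4),np.degrees(np.arctan2(e[:,1],e[:,0])).round())
L=[ray(c,(290+(x-472)/4,145+y/4),z) for x,y,z in[(636,56,.05),(735,90,.05),(608,475,.05),(503,438,.05),(559,262,.055),(588,186,.055),(641,190,.105)]]
L=np.array(L);print(L.round(4))
f=(L[0]+L[1])/2;r=(L[2]+L[3])/2;d=f-r;print(np.linalg.norm(d),np.linalg.norm(L[0]-L[1]),np.linalg.norm(L[2]-L[3]))
th=np.arctan2(d[1],d[0]);print("yaw",th,np.arctan2(*(L[0]-L[3])[1::-1]),np.arctan2(*(L[1]-L[2])[1::-1]))
d/=np.linalg.norm(d);o=(f+r)/2+d*.047;print("lane o",o);l=np.array([-d[1],d[0],0])
for p in L: print(((p-o)@d).round(4),((p-o)@l).round(4))
```

```text
S 0.032 [ 58. 113.  58. 113.] [0.4614 0.2188 0.032 ] [ -57. -145.  123.   35.]
S 0.05 [ 57. 111.  57. 111.] [0.4586 0.2154 0.05  ] [ -57. -145.  123.   35.]
A 0.032 [153.  78. 152.  77.] [0.3728 0.4025 0.032 ] [ -84. -173.   96.    8.]
A 0.05 [151.  77. 150.  76.] [0.3711 0.3967 0.05  ] [ -84. -173.   96.    8.]
B 0.032 [146.  77. 147.  75.] [0.2534 0.2369 0.032 ] [-122.  146.   57.  -35.]
B 0.05 [144.  76. 145.  74.] [0.2534 0.2333 0.05  ] [-122.  146.   57.  -35.]
[[ 0.6995 -0.1969  0.05  ]
 [ 0.6688 -0.2769  0.05  ]
 [ 0.3563 -0.1609  0.05  ]
 [ 0.3865 -0.0795  0.05  ]
 [ 0.526  -0.1276  0.055 ]
 [ 0.5883 -0.153   0.055 ]
 [ 0.5716 -0.1893  0.105 ]]
0.3338234378574758 0.0856699714425455 0.08678831664317342
yaw -0.35713088516949704 -0.3588089861463129 -0.3554482110553322
lane o [ 0.57181829 -0.19500436  0.05      ]
0.1203 0.0428
0.1195 -0.0428
-0.2139 -0.0434
-0.214 0.0434
-0.0665 0.0471
0.0008 0.0451
-0.0022 0.0053
```

The target is the small one: it measures 113 x 58 mm and the other two about 150 x 77 mm. Lane yaw is -0.357, and all the lane dimensions agree with the ones given. I plan to grip the carton across its width with a tilted tool and then pitch it 90 degrees. First I'll check reach.

```bash
cat >> h.py <<'E'
Z=np.array([0,0,1.]); TH=-0.3571; D=np.array([np.cos(TH),np.sin(TH),0]); LY=np.array([-D[1],D[0],0]); O=np.array([.5718,-.1950,0])
lane=lambda x,y,z:O+D*x+LY*y+Z*z
C=np.array([.4614,.2188,.016]); U=np.array([np.cos(np.radians(34.8)),np.sin(np.radians(34.8)),0])
HP=bot.hold_point_z
def plan(s,al,ys,off=.028,lx=.091):
    """s=-1: pick pointing to base; carton +-U end away from pointing goes up"""
    al=np.radians(al); be=np.pi/2-al; h=s*U; dl=-s*D
    zp=-np.cos(al)*Z+np.sin(al)*h; yp=ys*np.cross(Z,h)
    zq=-np.cos(be)*Z+np.sin(be)*dl; yq=ys*np.cross(Z,-dl)
    gp=C-h*off; gq=lane(lx,0,.004+.056+off)
    return (gp-zp*HP,quat(zp,yp),zp),(gq-zq*HP,quat(zq,yq),zq)
E
python3 - <<'E'
from h import *
print(HP)
c=bot.camera("top")
for n,px,z in[("pasta",(208,139),.15),("tin",(157,168),.093)]: print(n,ray(c,px,z).round(3))
for s in(-1,1):
 for al in(35,42,50,56,60):
  for ys in(1,-1):
   P,Q=plan(s,al,ys); f=lambda p,up:(lambda j:None if j is None else np.round(j,2).tolist())(bot.ik(p[0]+Z*up,p[1]))
   print(s,al,ys,f(P,0),f(P,.12),f(Q,0),f(Q,.12))
E
```

```text
-0.0187
pasta [0.737 0.192 0.15 ]
tin [0.664 0.363 0.093]
-1 35 1 [0.42, 0.93, 1.41, -0.11, 1.41, 1.43] [0.42, 0.76, 1.4, -0.11, 1.59, 1.41] [-0.42, 0.7, 1.93, 3.03, 0.45, -1.5] [-0.42, 0.47, 1.91, 2.9, 0.2, -1.37]
-1 35 -1 [0.42, 0.93, 1.41, -0.11, 1.41, -1.71] [0.42, 0.76, 1.4, -0.11, 1.59, -1.73] [-0.42, 0.7, 1.93, 3.03, 0.45, 1.64] [-0.42, 0.47, 1.91, 2.9, 0.2, 1.78]
-1 42 1 [0.42, 0.99, 1.33, -0.12, 1.55, 1.43] [0.42, 0.82, 1.33, -0.13, 1.72, 1.41] [-0.41, 0.67, 1.89, 2.97, 0.26, -1.45] None
-1 42 -1 [0.42, 0.99, 1.33, -0.12, 1.55, -1.71] [0.42, 0.82, 1.33, -0.13, 1.72, -1.73] [-0.41, 0.67, 1.89, 2.97, 0.26, 1.7] None
-1 50 1 [0.43, 1.06, 1.24, -0.14, 1.7, 1.44] [0.43, 0.89, 1.26, -0.14, 1.86, 1.41] None [-0.41, 0.45, 1.78, 0.16, 0.22, 1.37]
-1 50 -1 [0.43, 1.06, 1.24, -0.14, 1.7, -1.71] [0.43, 0.89, 1.26, -0.14, 1.86, -1.73] None [-0.41, 0.45, 1.78, 0.16, 0.22, -1.77]
-1 56 1 [0.43, 1.11, 1.18, -0.15, 1.82, 1.43] [0.43, 0.94, 1.2, -0.16, 1.96, 1.41] [-0.41, 0.65, 1.76, 0.22, 0.14, 1.31] [-0.41, 0.46, 1.71, 0.08, 0.37, 1.45]
-1 56 -1 [0.43, 1.11, 1.18, -0.15, 1.82, -1.71] [0.43,
[... 1327 characters left out ...]
.17, 0.72, -0.02, 1.96, 1.54] [-0.39, 1.06, 0.65, -0.03, 2.13, 1.53]
1 56 1 [0.14, 0.83, 2.4, 2.7, 1.06, 1.52] [0.14, 0.41, 2.44, 2.55, 0.73, 1.76] [-0.39, 1.1, 0.82, -0.02, 1.81, -1.6] [-0.39, 0.99, 0.75, -0.02, 1.99, -1.61]
1 56 -1 [0.14, 0.83, 2.4, 2.7, 1.06, -1.62] [0.14, 0.41, 2.44, 2.55, 0.73, -1.38] [-0.39, 1.1, 0.82, -0.02, 1.81, 1.54] [-0.39, 0.99, 0.75, -0.02, 1.99, 1.53]
1 60 1 [0.13, 0.89, 2.41, 2.7, 1.18, 1.5] [0.13, 0.46, 2.46, 2.59, 0.86, 1.7] [-0.39, 1.06, 0.89, -0.02, 1.72, -1.6] [-0.39, 0.94, 0.82, -0.02, 1.9, -1.61]
1 60 -1 [0.13, 0.89, 2.41, 2.7, 1.18, -1.65] [0.13, 0.46, 2.46, 2.59, 0.86, -1.44] [-0.39, 1.06, 0.89, -0.02, 1.72, 1.54] [-0.39, 0.94, 0.82, -0.02, 1.9, 1.53]
```

```bash
cat >> h.py <<'E'
def best(p,cands):
    q0=np.array(bot.read_qpos()); s=[]
    for q in cands:
        j=bot.ik(p,q)
        if j is not None: s.append((np.abs(np.array(j)-q0).max(),list(q)))
    return min(s)[1]
U2=np.array([np.cos(-.175),np.sin(-.175),0]); C2=np.array([.43,.06,.016])
E
python3 - <<'E'
from h import *
perp=lambda u:np.cross(Z,u)
q=best([*C[:2],.12],[quat(-Z,perp(U)),quat(-Z,-perp(U))])
y=R.from_quat(q).as_matrix()[:,1]; s=np.sign(y@perp(U))
bot.move_pose([*C[:2],.12],q)
bot.move_straight([*C[:2],.007],rate=.12)
bot.grip(.05,50); print(bot.read_grip_width(),bot.read_finger_force())
bot.move_straight([*C[:2],.09],rate=.2)
q2=quat(-Z,s*perp(U2))
bot.move_pose([*C2[:2],.07],q2)
print(bot.move_straight([*C2[:2],.0075],rate=.12,f_stop=8),bot.read_ee_pos())
bot.grip(.085)
bot.move_straight([*C2[:2],.16],rate=.3)
print(bot.read_time_s(),bot.read_qpos())
bot.move_pose([.35,.30,.30],q2)
c=bot.camera("top");cv2.imwrite("pics/top1.png",c["frame"][:,:,::-1])
cv2.imwrite("pics/crop2.png",cv2.resize(c["frame"][180:320,190:350,::-1],None,fx=4,fy=4,interpolation=cv2.INTER_CUBIC))
for P in (C2+.016*Z,): print(proj(c,P))
print(bot.read_time_s())
E
```

```text
0.05880657266629539 54.200323820114136
True [0.42949313 0.0608866  0.00707724]
6.125 [3.13416189e-02 2.42943427e-01 2.00784531e+00 2.07677895e-05
 8.93219540e-01 1.77671706e+00]
[253.70515644 242.2179358 ]
7.2917
```

View pics/crop2.png

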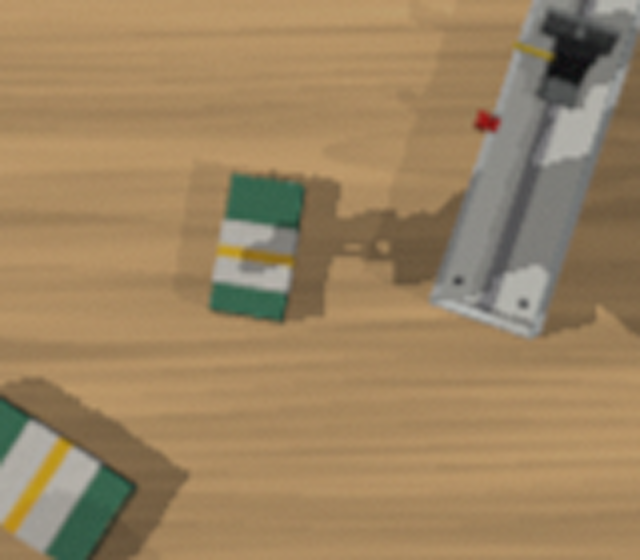

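The carton sits at crop (258,247), which is pixel (254.5,241.8) against a predicted (253.7,242.2), so it is where I put it. Next comes the tilted grasp and placing, with reach checked before moving.

```bash
cat > p.py <<'E'
from h import *
al=np.radians(60); be=np.pi/2-al; off=.030; gz=.023; lx=.092
h=-U2; zp=-np.cos(al)*Z+np.sin(al)*h; zq=-np.cos(be)*Z+np.sin(be)*D
gp=C2-h*off; gp[2]=gz; gq=lane(lx-(gz-.016),0,.060+off)
pp=gp-zp*HP; pq=gq-zq*HP
E
python3 - <<'E'
from p import *
sgn=None
for s in(1,-1):
    yp=s*np.cross(Z,h); yq=s*np.cross(Z,-D); qp=quat(zp,yp); qq=quat(zq,yq)
    J=[bot.ik(*a) for a in((pp-zp*.08,qp),(pp,qp),(pp+Z*.12,qp),(pq+Z*.13,qq),(pq,qq),(pq-zq*.1,qq))]
    print(s,[None if j is None else np.round(j,2).tolist() for j in J])
    if all(j is not None for j in J) and abs(J[1][5]-1.7)<1: sgn=s;keep=qp,qq
print(sgn); qp,qq=keep; np.save("qq.npy",qq)
bot.move_pose(pp-zp*.08+Z*.03,qp)
bot.move_straight(pp,rate=.12)
bot.grip(.05,50); print(bot.read_grip_width(),bot.read_finger_force(),bot.read_ee_pos()-pp)
bot.move_straight(pp+Z*.14,rate=.2)
bot.move_pose(pq+Z*.13,qq)
print(bot.read_time_s(),bot.read_ft_force(),bot.read_ee_pos()-pq)
c=bot.camera("scene");cv2.imwrite("pics/s2.png",cv2.resize(c["frame"][60:300,90:330,::-1],None,fx=2.5,fy=2.5))
E
```

```text
1 [[-0.06, 1.06, 1.2, 0.11, 1.92, 1.67], [-0.04, 1.03, 1.41, 0.12, 1.74, 1.66], [-0.04, 0.84, 1.44, 0.12, 1.9, 1.68], [-0.41, 0.45, 1.67, 0.05, 0.5, 1.48], [-0.41, 0.64, 1.74, 0.11, 0.24, 1.42], [-0.41, 0.43, 1.83, 0.08, 0.35, 1.44]]
-1 [[-0.06, 1.06, 1.2, 0.11, 1.92, -1.47], [-0.04, 1.03, 1.41, 0.12, 1.74, -1.49], [-0.04, 0.84, 1.44, 0.12, 1.9, -1.47], [-0.41, 0.45, 1.67, 0.05, 0.5, -1.66], [-0.41, 0.64, 1.74, 0.11, 0.24, -1.72], [-0.41, 0.43, 1.83, 0.08, 0.35, -1.7]]
1
0.05928091714256133 53.877378702163696 [ 4.38342711e-04 -4.50843243e-05  3.91447384e-04]
12.1917 [ 0.86231782 -0.1274242  -1.72741959] [-0.00044063  0.00069048  0.12854736]
```

View pics/s2.png

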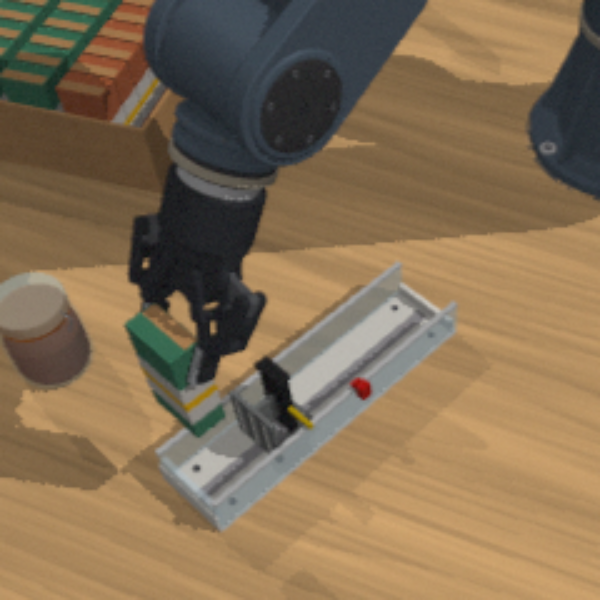

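The carton is held upright above the front bay. I'll lower it, release it and look.

Run:
```python
from p import *
qq=np.load("qq.npy")
bot.move_straight(pq+Z*.015,rate=.12)
print(bot.move_straight(pq-Z*.006,rate=.03,f_stop=5),bot.read_ee_pos()-pq,bot.read_ft_force())
bot.grip(.085); bot.dwell(.2)
bot.move_straight(bot.read_ee_pos()-zq*.09,rate=.12)
bot.move_straight(bot.read_ee_pos()+Z*.1-D*.06,rate=.3)
print(bot.read_time_s())
c=bot.camera("top");d=bot.camera("scene")
a=cv2.resize(c["frame"][145:275,290:370,::-1],None,fx=4,fy=4,interpolation=cv2.INTER_CUBIC)
b=cv2.resize(d["frame"][150:280,140:250,::-1],None,fx=4,fy=4,interpolation=cv2.INTER_CUBIC)
cv2.imwrite("pics/s3.png",np.hstack([a,b]))
for sx in(-1,1):
  for sy in(-1,1):
    P=lane(.092+sx*.016,sy*.03,.116); print((4*(proj(c,P)-[290,145])).round(),(4*(proj(d,P)-[140,150])+[320,0]).round())
```

```text
True [ 2.87678986e-04  6.55940275e-05 -1.70004181e-03] [1.20458542 1.0121405  0.99129907]
15.925
[245. 109.] [420. 263.]
[172.  85.] [486. 322.]
[257.  72.] [375. 297.]
[184.  48.] [442. 358.]
```

View pics/s3.png

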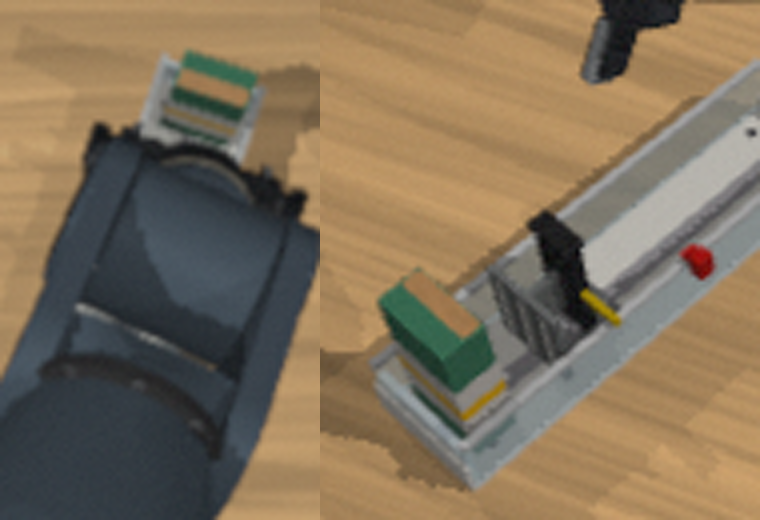

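The carton top matches the predicted corners in both views to about 1-2 px, so it is upright at lane x = 0.092. Next I'll triangulate the clip and pointer, grip the tab and pull.

Run:
```python
from h import *
c=bot.camera("top");d=bot.camera("scene")
pm=lambda k:np.array(k["mtx"])@np.array(k["view"])[:3]
for n,a,b in[("clip",(311.75,210.5),(234.5,215.5)),("ptr",(319,191.5),(214.25,230.25))]:
    X=cv2.triangulatePoints(pm(c),pm(d),np.array(a,float),np.array(b,float))[:,0];X=X[:3]/X[3];print(n,((X-O)@D).round(4),((X-O)@LY).round(4),X[2].round(4))
q=best(lane(0,0,.16),[quat(-Z,D),quat(-Z,-D)])
bot.grip(.05)
bot.move_pose(lane(0,0,.17),q)
print(bot.move_straight(lane(0,0,.083),rate=.1,f_stop=8),bot.read_ee_pos())
bot.grip(.005,60); print(bot.read_grip_width(),bot.read_finger_force(),((bot.read_ee_pos()-O)@D).round(4),bot.read_ft_force().round(2))
bot.move_straight(lane(-.06,0,.083),rate=.05)
bot.dwell(.2);print(bot.read_grip_width(),bot.read_finger_force(),((bot.read_ee_pos()-O)@D).round(4),bot.read_ft_force()@D,bot.read_time_s())
d=bot.camera("scene");w=bot.camera("wrist")
b=cv2.resize(d["frame"][150:280,140:270,::-1],None,fx=4,fy=4,interpolation=cv2.INTER_CUBIC)
cv2.imwrite("pics/s4.png",b);
```

```text
clip -0.0652 0.0481 0.0456
ptr 0.0015 0.0459 0.0498
False [ 0.57218552 -0.19515982  0.08365243]
0.014278763545283431 59.07423913478851 0.0009 [ 3.77 -1.14  2.64]
0.014911751635504776 59.37534213066101 -0.0592 3.2696257540585614 20.8917
```

View pics/s4.png

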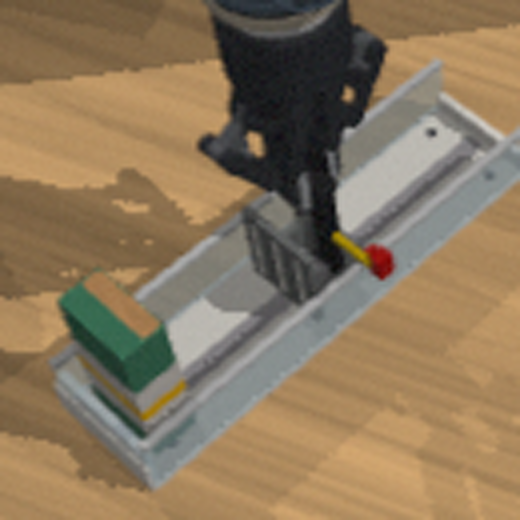

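Run:
```python
from h import *
bot.move_straight(lane(-.0667,0,.083),rate=.04); bot.dwell(.3)
print(bot.read_grip_width(),((bot.read_ee_pos()-O)@D).round(4),bot.read_ft_force()@D)
d=bot.camera("scene");c=bot.camera("top")
a=cv2.resize(c["frame"][190:230,290:340,::-1],None,fx=8,fy=8,interpolation=cv2.INTER_CUBIC)
b=cv2.resize(d["frame"][195:235,210:260,::-1],None,fx=8,fy=8,interpolation=cv2.INTER_CUBIC)
cv2.imwrite("pics/s5.png",np.hstack([a,b]))
for x in(-.071,-.0652,-.059): P=lane(x,.0459,.0498);print((8*(proj(c,P)-[290,190])).round(),(8*(proj(d,P)-[210,195])+[400,0]).round())
```

```text
0.014451229000009514 -0.0659 3.872940859089891
[172. 178.] [599. 141.]
[177. 165.] [586. 152.]
[182. 150.] [572. 164.]
```

View pics/s5.png

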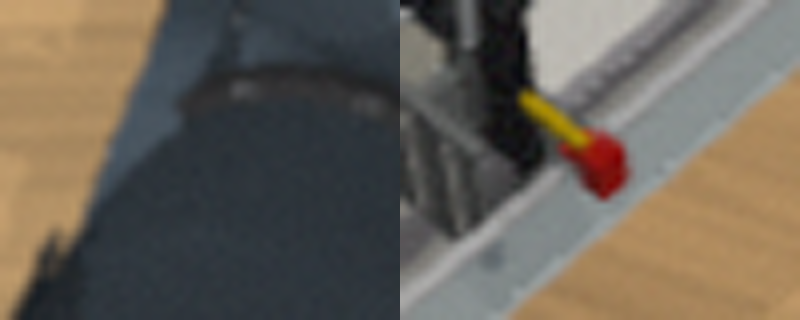

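The pointer meets the red clip at (587,143), near the middle of the clip's inner edge (562,150)-(605,130). The grip is holding, so I'm handing in.

Run:
```python
from cell import bot
print(bot.read_finger_force(),bot.read_time_s()); print(bot.close_job())
```

```text
59.41343307495117 21.7083
the job is handed in; nothing more can be done
None
```

The carton stands released and upright in the front bay, about 7 mm behind the lip, and the gripper is holding the pusher with its pointer at the red clip; I handed the job in at 21.7 s, and no verdict came back.

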